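# Turn the white-iced chocolate disc over through the twisted wire guide

### The arm

A 6-joint arm with a two-finger parallel gripper is mounted at the origin on the work surface. World frame = base frame: x ahead of the robot, y to its left, z up, the work surface at z = 0. Lengths are in m, angles in rad, forces in N, time in s.
With the tool pointing down it reaches from about 0.35 to 0.775 m from the base axis. Payload 5.5 kg.
Tool frame: the origin (TCP) lies at the very end of the fingers, on their centre line; the grasp point (between the pads) lies 19 mm behind it; z points along the fingers, y is the line along which they close (so a half turn about z gives the same grasp; the last joint's range is limited). The gripper opens to 85 mm and grips with 20 to 120 N. Pads are 22 mm wide; open, the fingers measure 114 mm over their backs; the gripper's body (76 mm by 85 mm) begins 54 mm behind the grasp point. The pads swing forward as they close: fully open they stand 13 mm farther back than shut.
Start: joints at [-1.409, 0.313, 0.046, 1.304, 0, 1.431], TCP at [0.171, -0.549, 0.231] pointing down, gripper open.
Joint ranges: [-2.76, 2.76], [-0.86, 1.69], [-1.03, 1.26], [-2.2, 2.34], [-1.47, 1.5], [-3.14, 3.14]. Speed limits (rad/s): [2.57, 2.57, 3.14, 3.14, 3.14, 3.14].

### API

Orientations are given as a unit quaternion [w, x, y, z].
In Python, from workcell import env, cams, ticket, spotter gives the robot as it stands.
- The arm moves only by the tool jog_arm, never from a script. Its argument "increments" is a list that holds one entry, the list of rows, each a list of 7 numbers: the shift along the tool's x, y, z in units of 0.25 m (1.0 is 0.25 m), then the turn, a rotation vector about the tool's x, y, z in units of 180 degrees (1.0 is 180 degrees), then the closure in counts, from 0 (fully open) to 255 (shut). A call has 1 to 20 rows; each row shifts and turns the commanded pose from where the row before left it, along the tool's axes as they then stand; what a row does not reach is not made up. A row lasts 1/10 s, in which the tool goes at most 50 mm and 8.59 degrees, less where a joint would pass 70% of its speed; a pose out of reach is approached as far as the arm can. A call with a number of a shift or a turn outside -1 to 1 is refused whole. A call with a gripper value outside its range is refused whole. The fingers move at their own pace and stop on an object; "force" is the grip in N (left out, the last holds). Time passes only in rows, so rows that do not move let the fingers close. It gives the time, the measured TCP pose, the force, the opening and the grip force at its end, in the units of the state.
- env.get_state(): the state, without advancing time (a new reading comes with each control period).
- cams.read_camera(name): name is "scene" or "side" or "wrist"; returns a dict with "pixels" (420x560x3 uint8, red, green, blue), "fx", "fy", "cx", "cy" (pixels), "k1" (the pictures are not rectified: a ray, as slopes to the right and down, at radius r is drawn at 1 + k1 r^2 times it, then the intrinsics apply), "xyz" and "attitude" of the camera in the world; the wrist camera has in their place "mount" (4x4, takes a point from camera to tool coordinates, whose origin is the TCP and whose axes are the flange's). Camera axes: x right, y down, z forward; pixel columns grow to the right and rows downward; lengths in m; the calibration is good to about 2 mm. A picture is of the moment at which its call begins: read the wrist's pose just before it. There is no depth.
- ticket.hand_in(): hands the job in; it is judged then, once.
Trained networks look in the newest picture that a camera, given by its name, has taken for a name from the list of things; names that differ only in an ending like _2 or _b are one class to them, and where a whole thing is asked for, a point or a joint stands for the part that bears it (a point fixed in the world has none). Each returns a list of dicts, best first, with "conf" (0 to 1); they miss things now and then, are a little off and sometimes report something else, mostly with a low value. They report only what shows in the picture. A call takes as long as a camera call. They do not tell look-alikes from the thing itself.
- spotter.find_in(target, camera): "uv" ([column, row] in pixels, amid what is visible of it).
- spotter.cut_out(target, camera): "region" (420x560 bool, what is visible of it) and "uv" ([column, row] in pixels, amid what is visible of it).
- spotter.landmark_of(target, camera): "uv" ([column, row] in pixels: a listed point, or the origin of a listed thing).
The state is a dict: "clock": time; "joint_pos": joint angles; "qvel": joint speeds; "tau": joint torques, N m; "tcp_pos": TCP position; "orientation": TCP orientation; "wrist_force": force on the tool from outside, world axes, zero at the start; "ft_torque": the same for the moment, N m; "finger_gap": finger opening in m; "grip_force": force on a finger pad.
Only numpy, scipy, OpenCV 4.12 (cv2) and the standard library are available. Lean on these libraries where they do the work, as an engineer would, in place of code of your own. Each camera call takes 0.05 s, during which the arm holds its last target. There are 200 camera calls.

### The job

Take the dark chocolate disc with the white icing from the wooden stand and drop it, on edge, into the twisted wire guide, with its white face away from the blue tray (the guide turns it half round), so that it slides out and comes to lie in the blue tray, white face up. Leave the other two discs standing where they are.

Things in the scene. Friction and masses are not known exactly. Their poses are not given: they have to be found in the camera images.
- white_disc_mid (a point): Centre of the disc to turn: dark brown chocolate, white icing on one face, 44 mm across, 10 mm thick, 22 g, on its rim in any of 3 places, 85 mm apart, of a low wooden stand that hides its lowest 8 mm (rails: top 16 mm above the bench, 15 mm to each side of the disc). Centre starts 30 mm above the bench. x: out of the white face. It starts facing within 40 degrees of how it must face over the slot.
- pink_disc_mid (a point): Centre of a bystander: disc of the same size and stance in the same stand, caramel-brown chocolate with pink icing on one face; x: out of the iced face. Leave it standing.
- green_disc_mid (a point): Centre of a bystander: disc of the same size and stance in the same stand, cream-coloured chocolate with green icing on one face; x: out of the iced face. Leave it standing.
- slot_mouth (a point): Middle of the wire guide's mouth, 290 mm up, level with its frame (52 mm in x by 78 in y). x: towards the blue tray (floor middle 132 mm out, 146 x 86 mm, walls 18 mm); y: along the slot; z: up. A disc dropped on edge, faces square to x, within 8 mm and 10 degrees, lowest rim 5 to 15 mm below the frame, fingers above it, is turned and slides out; the face that looked to -x ends up on top.
Not all that is in view belongs to the job. What is shaped like the part that bears white_disc_mid but purple is not meant.

How it is judged:
On the way:
1. the white-iced disc drops through the twisted slot (z of white_disc_mid in the frame of slot_mouth between -0.16 and -0.06 m and horizontal distance between white_disc_mid and slot_mouth below 0.02 m).
At the end, for the whole second after the job is handed in: The white-iced disc lies in the blue tray with its white face up, within 15 degrees of level, and the pink and green discs are within 20 mm of where they began (x of white_disc_mid in the frame of slot_mouth between 0.05 and 0.205 m and y of white_disc_mid in the frame of slot_mouth between -0.045 and 0.045 m and z of white_disc_mid in the frame of slot_mouth below -0.27 m and angle between white_disc_mid's own x axis and vertical below 0.26 rad and distance of each of pink_disc_mid, green_disc_mid from where it was at the start of the episode below 0.02 m); the robot touches nothing.
It fails at once if the pink or the green disc is moved from its place by more than 20 mm (distance of any of pink_disc_mid, green_disc_mid from where it was at the start of the episode above 0.02 m).
It also fails if it takes over 40 s, if anything falls off the work surface, if the arm or the gripper's body presses on something with over 40 N, if the wrist force passes 120 N, or if a joint passes its speed limit or range.

## Working session

There is one attempt and no reset: what is moved stays moved. The work goes in short steps, Python scripts to look and compute and a tool call to move; the robot and the scene stay as the last step left them, time stands still between calls to the robot, and variables do not carry over. Pictures are saved under pics/ and viewed, at most 10 in all, crops included, and the job is handed in when it is done.

Besides the shell and the picture viewer there is one more tool, called after "Emit:" by a JSON object that holds its "name" and its "arguments", one argument or row to a line. jog_arm: Moves the arm, as the interface text tells. Shifts and turns lie within -1 to 1; 1 stands for 0.25 m of shift or 180 degrees of turn. Its arguments: {"type":"object","properties":{"increments":{"type":"array"},"force":{"type":"number"}},"required":["increments"]}

```bash
mkdir -p pics; ls; cat > h.py <<'E'
import numpy as np, cv2
from scipy.spatial.transform import Rotation as R
from workcell import env, cams, ticket, spotter
def rot(a):
    a=np.array(a,float)
    return a if a.shape==(3,3) else R.from_quat(a[[1,2,3,0]]).as_matrix()
def cam(name):
    s=env.get_state(); c=cams.read_camera(name)
    if 'mount' in c:
        T=np.eye(4);T[:3,:3]=rot(s['orientation']);T[:3,3]=s['tcp_pos'];M=T@np.array(c['mount'])
        c['R'],c['t']=M[:3,:3],M[:3,3]
    else: c['R'],c['t']=rot(c['attitude']),np.array(c['xyz'])
    return c
def ray(c,uv):
    d=np.array([(uv[0]-c['cx'])/c['fx'],(uv[1]-c['cy'])/c['fy']]);u=d.copy()
    for _ in range(20): u=d/(1+c['k1']*(u@u))
    v=c['R']@np.array([u[0],u[1],1]); return c['t'],v/np.linalg.norm(v)
def proj(c,p):
    q=c['R'].T@(np.array(p)-c['t']); u=q[:2]/q[2]; u=u*(1+c['k1']*(u@u))
    return np.array([c['fx']*u[0]+c['cx'],c['fy']*u[1]+c['cy']])
def tri(rs):
    A=0;b=0
    for o,d in rs:
        P=np.eye(3)-np.outer(d,d);A=A+P;b=b+P@o
    p=np.linalg.solve(A,b); return p,[np.linalg.norm((np.eye(3)-np.outer(d,d))@(p-o)) for o,d in rs]
def atz(r,z): o,d=r; return o+d*(z-o[2])/d[2]
def save(c,f): cv2.imwrite('pics/'+f,c['pixels'][:,:,::-1])
E
cat > a.py <<'E'
from h import *
np.set_printoptions(precision=4,suppress=True)
print(env.get_state())
C={}
for n in ['scene','side','wrist']:
    c=C[n]=cam(n); save(c,n+'0.png'); print(n,c['t'],c['R'][:,2],c['fx'],c['k1'])
    for k in ['white_disc_mid','pink_disc_mid','green_disc_mid','slot_mouth']:
        L=spotter.landmark_of(k,n)
        for l in L[:3]: print(' ',k,l['conf'],np.array(l['uv']),atz(ray(c,l['uv']),.29 if 'slot' in k else .03))
E
python3 a.py
```

```text
pics
{'clock': 0.0, 'joint_pos': array([-1.4086,  0.314 ,  0.045 ,  1.3036, -0.    ,  1.4312]), 'qvel': array([ 0.0007, -0.0002,  0.0008,  0.0002, -0.    , -0.0001]), 'tau': array([ -0.0031, -48.0625,  29.8534,   0.0195,  -0.0003,  -0.    ]), 'tcp_pos': array([ 0.1708, -0.5485,  0.2304]), 'orientation': array([-0.0009,  0.9886,  0.1503, -0.    ]), 'wrist_force': array([0.2606, 0.4293, 0.0862]), 'ft_torque': array([-0.0184, -0.0354, -0.001 ]), 'grip_force': 0.0, 'finger_gap': 0.08544118704693063}
scene [0.8281 0.5039 1.1509] [-0.2569 -0.4166 -0.8721] 467.3330431508708 -0.1454187758642212
  white_disc_mid 0.53 [347.7 327.6] [0.5309 0.334  0.03  ]
  white_disc_mid 0.52 [306.  333.3] [0.626  0.2944 0.03  ]
  white_disc_mid 0.5 [388.5 321.2] [0.4348 0.3725 0.03  ]
  pink_disc_mid 0.67 [332.7 299. ] [0.523 0.254 0.03 ]
  green_disc_mid 0.44 [311.1 273.7] [0.5343 0.1692 0.03  ]
  slot_mouth 0.97 [270.2 120.3] [ 0.4824 -0.1303  0.29  ]
side [-0.1222  0.7487  0.8049] [ 0.5728 -0.6109 -0.5465] 463.6093137716219 0.032432787965587205
  white_disc_mid 0.75 [189.8 285.1] [0.6162 0.2981 0.03  ]
  white_disc_mid 0.69 [198.1 313. ] [0.5291 0.3407 0.03  ]
  white_disc_mid 0.51 [212.3 345.2] [0.4353 0.3766 0.03  ]
  pink_disc_mid 0.7 [232.6 292.2] [0.5224 0.2438 0.03  ]
  pink_disc_mid 0.37 [202.1 313.5] [0.5213 0.3356 0.03  ]
  green_disc_mid 0.61 [254.5 271.8] [0.537  0.1583 0.03  ]
  slot_mouth 0.64 [348.3 148.2] [ 0.4804 -0.1243  0.29  ]
wrist [ 0.2446 -0.5273  0.3744] [-0.2869 -0.0884 -0.9539] 335.3993942879258 0.015992795920029026
```

View pics/scene0.png

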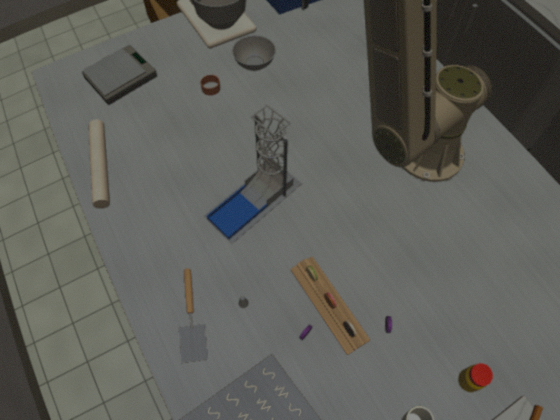

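View pics/side0.png

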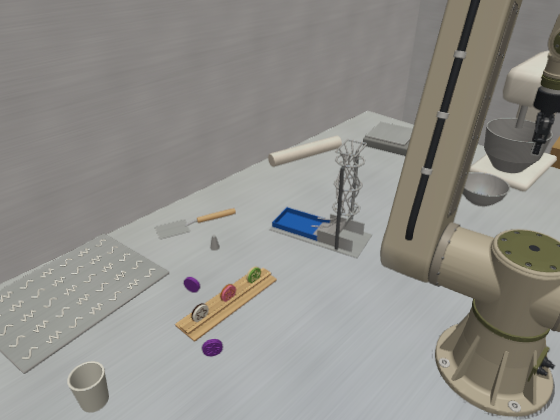

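The scene view shows the white-iced disc at about (348,328), pink at (331,300), green at (311,273), the guide mouth at (270,120) and the blue tray at (235,213). In the side view the white disc is at (200,313) with its icing facing that camera; the purple pieces are decoys.

```bash
cat > b.py <<'E'
from h import *
np.set_printoptions(precision=4,suppress=True)
s=cam('scene'); d=cam('side')
for n,a,b in [('slot',(270.2,120.3),(348.3,148.2))]: print(n,tri([ray(s,a),ray(d,b)]))
sl=spotter.landmark_of('slot_mouth','scene')[0]['uv'];print(sl)
# blue floor of tray
for n,c in (('scene',s),('side',d)):
    h=cv2.cvtColor(c['pixels'],cv2.COLOR_RGB2HSV); m=cv2.inRange(h,(100,120,40),(125,255,255))
    k,l,st,ce=cv2.connectedComponentsWithStats(m)
    i=min(range(1,k),key=lambda i:np.hypot(*(ce[i]-((235,213) if n=='scene' else (295,222))))-st[i,4]*.05)
    P=cv2.findContours((l==i).astype(np.uint8),0,1)[0][0]
    Q=np.array([atz(ray(c,p[0]),.009)[:2] for p in P],np.float32)
    print(n,st[i],ce[i],cv2.minAreaRect(Q))
u=lambda im,x,y,w,h,f:cv2.resize(im[y:y+h,x:x+w],None,fx=f,fy=f,interpolation=cv2.INTER_CUBIC)
A=u(s['pixels'],200,90,110,160,3.5);B=u(d['pixels'],160,130,220,220,2.5)
A=cv2.copyMakeBorder(A,0,max(0,B.shape[0]-A.shape[0]),0,0,0);B=cv2.copyMakeBorder(B,0,A.shape[0]-B.shape[0],0,0,0)
I=cv2.resize(np.hstack([A,B])[:, :, ::-1],None,fx=.85,fy=.85);print(I.shape);cv2.imwrite('pics/crop1.png',I)
E
python3 b.py
```

```text
slot (array([ 0.4828, -0.1296,  0.2885]), [np.float64(0.0015866514915428385), np.float64(0.0015866514915429263)])
[272.6, 122.3]
scene [ 207  186   59   52 1255] [233.0805 213.8175] ((0.6119948625564575, -0.1004590392112732), (0.14265403151512146, 0.09364893287420273), 15.052328109741211)
side [272 207  58  34 946] [297.6512 222.5349] ((0.6133444905281067, -0.10259870439767838), (0.15264064073562622, 0.11031772941350937), 14.508158683776855)
(476, 795, 3)
```

View pics/crop1.png

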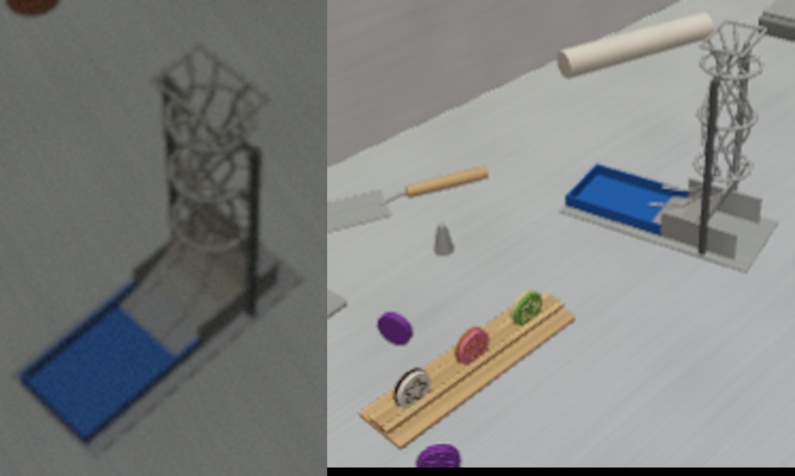

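The crop confirms the blue tray lies along +x of the slot at a yaw of about 14.8°, and the disc's white icing faces the robot side. I'll rise and turn, then cross over the guide to the stand.

Emit:
{"name": "jog_arm", "arguments": {
  "increments": [
    [[0,0,-0.085,0,0,-0.0472,0],[0,0,-0.085,0,0,-0.0472,0],[0,0,-0.085,0,0,-0.0472,0],[0,0,-0.085,0,0,-0.0472,0],[0,0,-0.085,0,0,-0.0472,0],[0,0,-0.085,0,0,-0.0472,0],[0,0,-0.085,0,0,-0.0472,0],[0,0,-0.085,0,0,-0.0472,0],[0,0,-0.085,0,0,-0.0472,0]]
  ]
}}

```text
clock: 1.8
tcp_pos: [0.1709, -0.5489, 0.4236]
orientation: [0.0, 0.681, 0.732, -0.0]
wrist_force: [0.2, -0.6, -0.1]
finger_gap: 0.0856
grip_force: 0.0
```

Emit:
{"name": "jog_arm", "arguments": {
  "increments": [
    [[0.142,0.119,0,0,0,0,0],[0.142,0.119,0,0,0,0,0],[0.142,0.119,0,0,0,0,0],[0.142,0.119,0,0,0,0,0],[0.142,0.119,0,0,0,0,0],[0.142,0.119,0,0,0,0,0],[0.142,0.119,0,0,0,0,0],[0.142,0.119,0,0,0,0,0],[0.142,0.119,0,0,0,0,0],[0.142,0.119,0,0,0,0,0],[0.142,0.119,0,0,0,0,0],[0.142,0.119,0,0,0,0,0],[0,0,0,0,0,0,0]]
  ]
}}

```text
clock: 3.1
tcp_pos: [0.5015, -0.0963, 0.4219]
orientation: [-0.0, 0.681, 0.732, 0.001]
wrist_force: [0.6, -0.6, 0.9]
finger_gap: 0.0856
grip_force: 0.0
```

Emit:
{"name": "jog_arm", "arguments": {
  "increments": [
    [[0.193,0.028,0,0,0,0,0],[0.193,0.028,0,0,0,0,0],[0.193,0.028,0,0,0,0,0],[0.193,0.028,0,0,0,0,0],[0.193,0.028,0,0,0,0,0],[0.193,0.028,0,0,0,0,0],[0.193,0.028,0,0,0,0,0],[0.193,0.028,0.18,0,0,0,0],[0,0,0.18,0,0,0,0],[0,0,0.18,0,0,0,0],[0,0,0.18,0,0,0,0],[0,0,0.18,0,0,0,0],[0,0,0,0,0,0,0]]
  ]
}}

```text
clock: 4.4
tcp_pos: [0.5238, 0.2738, 0.2012]
orientation: [-0.003, 0.684, 0.73, -0.007]
wrist_force: [-0.0, -1.0, -0.3]
finger_gap: 0.0856
grip_force: 0.0
```

```bash
cat > c.py <<'E'
from h import *
np.set_printoptions(precision=4,suppress=True)
s=cam('scene');S={k:spotter.landmark_of(k+'_disc_mid','scene') for k in ['white','pink','green']}
d=cam('side');D={k:spotter.landmark_of(k+'_disc_mid','side') for k in S}
w=cam('wrist');W={k:spotter.landmark_of(k+'_disc_mid','wrist') for k in S}
save(w,'wrist1.png'); print(w['t'],w['R'][:,2])
for k in S:
  for n,c,L in (('scene',s,S),('side',d,D),('wrist',w,W)):
    for l in L[k][:3]: print(k,n,l['conf'],np.array(l['uv']),atz(ray(c,l['uv']),.03))
for i,l in enumerate(spotter.cut_out('white_disc_mid','wrist')[:3]):
    P=cv2.findContours(l['region'].astype(np.uint8),0,1)[0]; P=max(P,key=cv2.contourArea)
    print('cut',l['conf'],l['uv'],l['region'].sum(),cv2.minAreaRect(P))
E
python3 c.py
```

```text
[0.5251 0.3521 0.3544] [ 0.0237 -0.2977 -0.9544]
white scene 0.63 [386.9 322.7] [0.4405 0.3735 0.03  ]
white scene 0.58 [347.  325.9] [0.53   0.3295 0.03  ]
white scene 0.52 [303.  333.6] [0.6327 0.2914 0.03  ]
white side 0.77 [189.4 285.4] [0.6161 0.2994 0.03  ]
white side 0.68 [211.1 345.7] [0.4361 0.3791 0.03  ]
white side 0.6 [201.6 311.6] [0.5267 0.3327 0.03  ]
white wrist 0.91 [183.2  65.6] [0.4368 0.3738 0.03  ]
white wrist 0.62 [286.5 119. ] [0.5321 0.3338 0.03  ]
white wrist 0.56 [377.8 174.4] [0.6257 0.2865 0.03  ]
pink scene 0.44 [332.9 299.4] [0.5232 0.2551 0.03  ]
pink side 0.75 [227. 295.] [0.525 0.259 0.03 ]
pink wrist 0.78 [281.  205.1] [0.5324 0.2487 0.03  ]
green scene 0.56 [314.9 272. ] [0.5234 0.1701 0.03  ]
green side 0.73 [253.8 274.2] [0.5318 0.1657 0.03  ]
green wrist 0.79 [280.5 277.6] [0.5372 0.1661 0.03  ]
cut 0.87 [376.4, 172.8] 832 ((376.300048828125, 173.39999389648438), (21.81971549987793, 45.2205696105957), 71.56504821777344)
cut 0.8 [286.2, 115.2] 587 ((284.4523010253906, 116.85845947265625), (12.536224365234375, 48.25891876220703), 3.1798300743103027)
cut 0.72 [187.7, 65.3] 965 ((187.58822631835938, 64.85293579101562), (22.809310913085938, 48.19110107421875), 30.963756561279297)
```

View pics/wrist1.png

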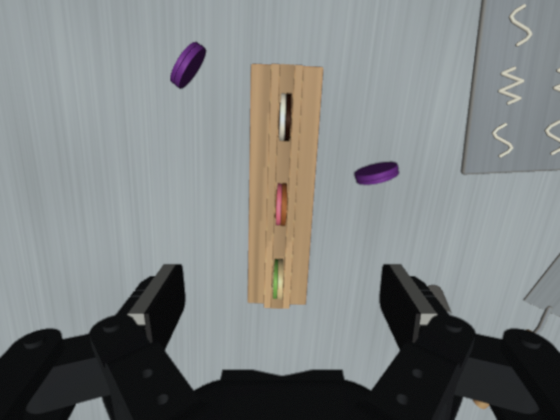

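The wrist view shows the stand upright in the picture: white disc at (285,117), icing on the left (the -x side), pink at (281,205), green at (278,278), and purple decoys to either side.

```bash
cat > d.py <<'E'
from h import *
np.set_printoptions(precision=4,suppress=True)
w=cam('wrist'); s=env.get_state(); print(s['tcp_pos'],s['orientation'])
P={k:atz(ray(w,v),.014)[:2] for k,v in dict(rt=(322,66),rb=(307,304),lt=(251,63),lb=(248,303)).items()}
for a in 'rl':
    v=P[a+'t']-P[a+'b']; print(a,P[a+'t'],P[a+'b'],np.degrees(np.arctan2(v[1],v[0])))
T=(P['rt']+P['lt'])/2;B=(P['rb']+P['lb'])/2;v=(T-B);L=np.linalg.norm(v);v/=L;n=np.array([v[1],-v[0]])
print('centre',(T+B)/2,'len',L,'yaw',np.degrees(np.arctan2(*v[::-1])))
# disc mask: dark/white vs wood in wrist, cut_out
im=w['pixels']; 
l=min(spotter.cut_out('white_disc_mid','wrist'),key=lambda l:np.hypot(l['uv'][0]-285,l['uv'][1]-117))
m=l['region']; ys,xs=np.nonzero(m); print(xs.min(),xs.max(),ys.min(),ys.max())
def disc(c,yaw):
    a=np.array([np.cos(yaw),np.sin(yaw),0]);b=np.array([-a[1],a[0],0]);t=np.linspace(0,2*np.pi,40)
    pts=[c+e*.005*a+.022*(np.cos(q)*b+np.sin(q)*np.array([0,0,1])) for e in(-1,1) for q in t]
    return [p for p in pts if p[2]>.008]
def mask(c,yaw):
    z=np.zeros((420*4,560*4),np.uint8);h=cv2.convexHull(np.array([proj(w,p)*4+1.5 for p in disc(c,yaw)],np.float32))
    cv2.fillConvexPoly(z,h.astype(int),1);return cv2.resize(z.astype(np.float32),(560,420),interpolation=cv2.INTER_AREA)
from scipy.optimize import minimize
f=lambda p:np.abs(mask(np.array([p[0],p[1],.03]),p[2])-m).sum()
r=min((minimize(f,[.531,.333,y],method='Nelder-Mead',options=dict(initial_simplex=np.array([[.531,.333,y],[.537,.333,y],[.531,.339,y],[.531,.333,y+.15]]))) for y in(-.2,0,.2)),key=lambda r:r.fun)
print(r.x,np.degrees(r.x[2]),r.fun,m.sum())
c0=r.x[:2]; print('along',(c0-(T+B)/2)@v,'across',(c0-(T+B)/2)@n)
X=im.copy();cv2.drawContours(X,cv2.findContours((mask(np.array([*c0,.03]),r.x[2])>.5).astype(np.uint8),0,1)[0],-1,(0,255,0),1)
O=np.hstack([cv2.resize(q[60:180,240:340],None,fx=4,fy=4,interpolation=0) for q in(im,X)]);cv2.imwrite('pics/crop2.png',O[:,:,::-1])
E
python3 d.py
```

```text
[0.5289 0.2763 0.2088] [0.0001 0.6835 0.7299 0.0001]
r [0.5601 0.3823] [0.5686 0.1249] 91.89563677458533
l [0.4938 0.3806] [0.5    0.1218] 91.36349380454179
centre [0.5306 0.2524] len 0.25823129828060704 yaw 91.62890224380878
280 293 92 141
[0.53   0.3354 0.0062] 0.35391202599882265 40.8125 561
along 0.08293847904817814 across 0.0017298745143719822
```

View pics/crop2.png

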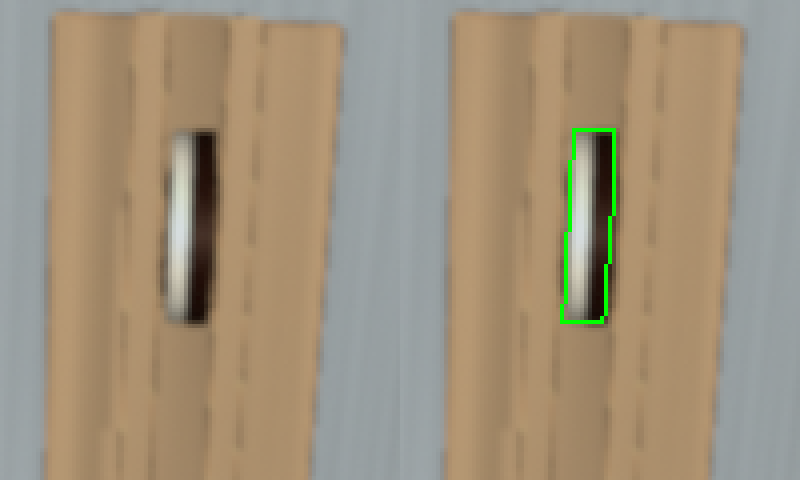

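The fitted outline matches the disc at (0.530, 0.3355), with its normal at a yaw of 1.6°. Moving above it now.

Emit:
{"name": "jog_arm", "arguments": {
  "increments": [
    [[0,0,0,0,0,0.0117,0],[0.118,0.006,0,0,0,0,0],[0.118,0.005,0,0,0,0,0],[0,0,0.18,0,0,0,0],[0,0,0.18,0,0,0,0],[0,0,0.16,0,0,0,0],[0,0,0,0,0,0,0],[0,0,0,0,0,0,0]]
  ]
}}

```text
clock: 5.95
tcp_pos: [0.5295, 0.3351, 0.0786]
orientation: [-0.0, 0.697, 0.717, -0.001]
wrist_force: [-0.1, -0.1, 0.5]
finger_gap: 0.0851
grip_force: 0.0
```

Emit:
{"name": "jog_arm", "arguments": {
  "increments": [
    [[0,0.002,0.11,0,0,0,0],[0,0,0.1,0,0,0,0],[0,0,0,0,0,0,0],[0,0,0,0,0,0,0],[0,0,0,0,0,0,255],[0,0,0,0,0,0,255],[0,0,0,0,0,0,255],[0,0,0,0,0,0,255],[0,0,0,0,0,0,255],[0,0,0,0,0,0,255],[0,0,0,0,0,0,255],[0,0,0,0,0,0,255],[0,0,0,0,0,0,255],[0,0,0,0,0,0,255]]
  ],
  "force": 30
}}

```text
clock: 7.35
tcp_pos: [0.5307, 0.3354, 0.0263]
orientation: [0.0, 0.697, 0.717, 0.0]
wrist_force: [0.1, 0.2, 2.5]
finger_gap: 0.0095
grip_force: 35.4
```

Emit:
{"name": "jog_arm", "arguments": {
  "increments": [
    [[0,0,-0.06,0,0,0,255],[0,0,-0.12,0,0,0,255],[0,0,-0.18,0,0,0,255],[0,0,-0.18,0,0,0,255],[0,0,-0.18,0,0,0,255],[0,0,-0.18,0,0,0,255],[0,0,-0.18,0,0,0,255],[0,0,-0.18,0,0,0,255],[0,0,-0.14,0,0,0,255],[0,0,-0.1,0,0,-0.0367,255],[0,0,0,0,0,-0.0366,255],[0,0,0,0,0,0,255],[0,0,0,0,0,0,255]]
  ]
}}

```text
clock: 8.65
tcp_pos: [0.5303, 0.3353, 0.4]
orientation: [-0.0, 0.611, 0.792, -0.001]
wrist_force: [-0.0, -0.1, -0.3]
finger_gap: 0.009
grip_force: 35.0
```

Emit:
{"name": "jog_arm", "arguments": {
  "increments": [
    [[-0.08,-0.03,0,0,0,0,255],[-0.159,-0.06,0,0,0,0,255],[-0.159,-0.06,0,0,0,0,255],[-0.159,-0.06,0,0,0,0,255],[-0.159,-0.06,0,0,0,0,255],[-0.159,-0.06,0,0,0,0,255],[-0.159,-0.06,0,0,0,0,255],[-0.159,-0.06,0,0,0,0,255],[-0.159,-0.06,0,0,0,0,255],[-0.159,-0.06,0,0,0,0,255],[-0.159,-0.06,0,0,0,0,255],[-0.08,-0.03,0,0,0,0,255],[0,0,0,0,0,0,255],[0,0,0,0,0,0,255],[0,0,0,0,0,0,255]]
  ]
}}

```text
clock: 10.15
tcp_pos: [0.4829, -0.1288, 0.4008]
orientation: [-0.0, 0.61, 0.793, 0.0]
wrist_force: [0.6, 0.6, -1.0]
finger_gap: 0.0096
grip_force: 35.0
```

```bash
cat > e.py <<'E'
from h import *
np.set_printoptions(precision=4,suppress=True)
st=env.get_state();print(st['tcp_pos'],st['orientation'],st['finger_gap'])
C={};L={}
for n in('scene','side','wrist'):
    for k in range(3):
        C[n]=cam(n)
        for o in('white_disc_mid','slot_mouth'):
            q=spotter.landmark_of(o,n); L.setdefault((o,n),[]).append([(l['conf'],*l['uv']) for l in q[:3]])
for k,v in L.items(): print(k,v)
for n in C: print(n,'slot proj',proj(C[n],[.4825,-.1295,.29]),'disc expected',proj(C[n],np.array(st['tcp_pos'])+[0,0,.004]))
c=lambda n,x,y,w,h:cv2.resize(C[n]['pixels'][y:y+h,x:x+w],(400,400),interpolation=cv2.INTER_CUBIC)
a=proj(C['scene'],[.4825,-.1295,.30]).astype(int);b=proj(C['side'],[.4825,-.1295,.32]).astype(int)
cv2.imwrite('pics/crop3.png',np.hstack([c('scene',a[0]-50,max(0,a[1]-50),100,100),c('side',b[0]-60,max(0,b[1]-60),120,120)])[:,:,::-1])
save(C['wrist'],'wrist3.png')
E
python3 e.py
```

```text
[ 0.4829 -0.1288  0.4008] [-0.0005  0.6098  0.7926  0.    ] 0.009647742883914616
('white_disc_mid', 'scene') [[(0.66, 385.7, 324.1), (0.64, 272.2, 87.1), (0.59, 304.2, 332.8)], [(0.66, 271.2, 86.2), (0.66, 389.6, 323.2), (0.62, 304.1, 333.8)], [(0.66, 387.3, 324.2), (0.63, 304.5, 332.4), (0.4, 272.1, 88.4)]]
('slot_mouth', 'scene') [[(0.67, 270.0, 121.3)], [(0.8, 268.6, 118.0)], [(0.85, 269.9, 119.7), (0.22, 310.5, 273.7)]]
('white_disc_mid', 'side') [[(0.74, 190.4, 285.6), (0.56, 209.8, 346.9)], [(0.61, 211.8, 346.1), (0.58, 191.3, 287.7), (0.42, 353.4, 105.8)], [(0.72, 191.4, 285.6), (0.65, 354.5, 105.6), (0.51, 352.7, 145.6)]]
('slot_mouth', 'side') [[(0.76, 351.7, 147.1)], [(0.66, 349.7, 145.4)], [(0.82, 349.7, 148.2)]]
('white_disc_mid', 'wrist') [[(0.79, 282.1, 274.3)], [(0.65, 280.4, 270.3)], [(0.58, 284.1, 273.1)]]
('slot_mouth', 'wrist') [[(0.7, 279.7, 205.4)], [], [(0.78, 279.0, 207.4)]]
scene slot proj [270.3179 120.5438] disc expected [269.7937  86.649 ]
side slot proj [348.8924 147.2713] disc expected [352.3012 103.4098]
wrist slot proj [281.3287 197.5068] disc expected [282.0864 266.7062]
```

View pics/crop3.png

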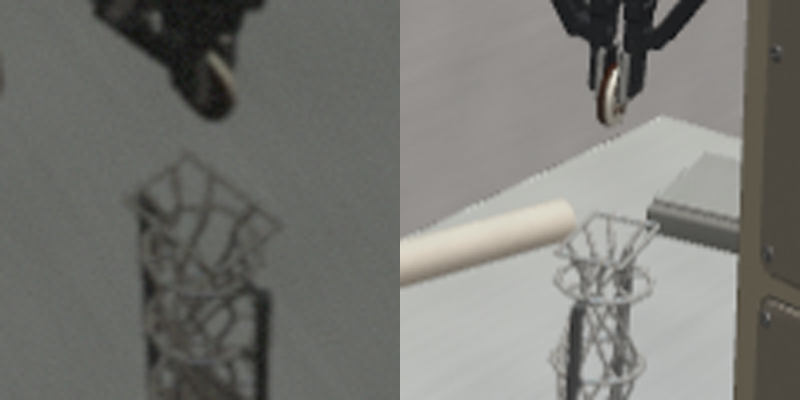

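View pics/wrist3.png

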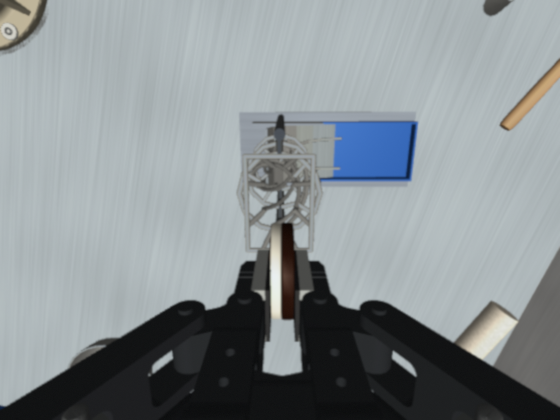

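The wrist view shows the disc in the fingers at about (282,272), white face to the left, away from the tray. The mouth frame below spans (244,154) to (316,250) and is parallel to the disc; the crops agree. I'll check the offsets by fitting before lowering.

```bash
cat > f.py <<'E'
from h import *
from scipy.optimize import least_squares
np.set_printoptions(precision=4,suppress=True)
w=cam('wrist');st=env.get_state();R0=rot(st['orientation']);p0=np.array(st['tcp_pos'])
cor=np.array([(245.5,155.5),(315,155.5),(312,249),(248.5,249)]) # wire centres
def fr(p):
    a=np.array([np.cos(p[2]),np.sin(p[2]),0]);b=np.array([-a[1],a[0],0]);c=np.array([p[0],p[1],.29])
    return [c+sx*.026*a+sy*.039*b for sx,sy in((-1,1),(1,1),(1,-1),(-1,-1))]
r=least_squares(lambda p:(np.array([proj(w,q) for q in fr(p)])-cor).ravel(),[.4825,-.1295,.26])
print('frame',r.x,np.degrees(r.x[2]),r.fun.reshape(4,2))
m=spotter.cut_out('white_disc_mid','wrist')[0]['region'];ys,xs=np.nonzero(m);print('mask',xs.min(),xs.max(),ys.min(),ys.max())
for dx in(-.003,0,.003):
  for dz in(0,-.004,-.008):
    t=np.linspace(0,2*np.pi,60);P=np.array([proj(w,p0+R0@np.array([dx+.022*np.cos(q),e,dz+.022*np.sin(q)])) for q in t for e in(-.005,.005)])
    print(dx,dz,P.min(0),P.max(0))
E
python3 f.py
```

```text
frame [ 0.4831 -0.1351  0.2574] 14.746091832831494 [[ 0.5253 -0.1317]
 [-0.564  -0.059 ]
 [-0.398   0.1075]
 [ 0.4401  0.0541]]
mask 268 295 223 319
-0.003 0 [269.7577 224.3998] [294.0682 319.4795]
-0.003 -0.004 [269.4133 227.4661] [294.4177 325.2215]
-0.003 -0.008 [269.0486 230.6587] [294.7879 331.278 ]
0 0 [269.6752 218.5013] [294.1416 313.8604]
0 -0.004 [269.3263 221.4617] [294.4954 319.4115]
0 -0.008 [268.9566 224.571 ] [294.8703 325.3397]
0.003 0 [269.5915 212.5363] [294.2161 308.1778]
0.003 -0.004 [269.2379 215.3667] [294.5743 313.6134]
0.003 -0.008 [268.8632 218.3402] [294.954 319.339]
```

Emit:
{"name": "jog_arm", "arguments": {
  "increments": [
    [[-0.0175,-0.004,0.1,0,0,0,255],[0,0,0.12,0,0,0,255],[0,0,0.12,0,0,0,255],[0,0,0.05,0,0,0,255],[0,0,0.021,0,0,0,255],[0,0,0,0,0,0,255],[0,0,0,0,0,0,255],[0,0,0,0,0,0,255]]
  ]
}}

```text
clock: 12.4
tcp_pos: [0.4838, -0.1346, 0.2995]
orientation: [0.001, 0.61, 0.793, 0.0]
wrist_force: [-0.3, 0.1, 0.0]
finger_gap: 0.009
grip_force: 35.0
```

```bash
python3 - <<'E'
from h import *
st=env.get_state();print(st['tcp_pos'],st['wrist_force'])
c=cam('wrist');save(c,'wrist4.png')
E
```

```text
[ 0.48377963 -0.13455492  0.29951125] [-0.3200395   0.09648389  0.01992937]
```

View pics/wrist4.png

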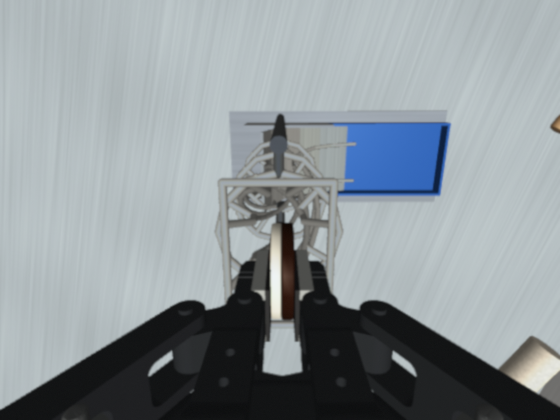

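The frame's far edge is at row 183 and its near edge at about row 322, spanning columns 223–333; the disc sits inside it at rows 222–320. A quick numeric centring check comes next.

```bash
python3 - <<'E'
from h import *
st=env.get_state();R0=rot(st['orientation']);p0=np.array(st['tcp_pos']);c=cam('wrist')
for y in(-.026,0,.026):
    print(y,[proj(c,p0+R0@np.array([x,y,.0095])).round(1) for x in(.039,0,-.039)])
E
```

```text
-0.026 [array([226.1, 180.1]), array([230. , 255.9]), array([233.3, 322.1])]
0 [array([281.8, 180.1]), array([281.9, 255.9]), array([281.9, 322. ])]
0.026 [array([337.5, 180.1]), array([333.7, 255.9]), array([330.5, 322. ])]
```

Centred within about 1.5 mm. Releasing.

Emit:
{"name": "jog_arm", "arguments": {
  "increments": [
    [[0,-0.004,0,0,0,0,255],[0,0,0,0,0,0,255],[0,0,0,0,0,0,0],[0,0,0,0,0,0,0],[0,0,0,0,0,0,0],[0,0,0,0,0,0,0],[0,0,0,0,0,0,0],[0,0,0,0,0,0,0],[0,0,0,0,0,0,0],[0,0,0,0,0,0,0],[0,0,-0.1,0,0,0,0],[0,0,-0.18,0,0,0,0],[0,0,-0.12,0,0,0,0],[0,0,0,0,0,0,0],[0,0,0,0,0,0,0],[0,0,0,0,0,0,0]]
  ]
}}

```text
clock: 14.1
tcp_pos: [0.482, -0.1344, 0.3972]
orientation: [-0.001, 0.61, 0.793, -0.0]
wrist_force: [-0.6, -0.4, 0.4]
finger_gap: 0.0855
grip_force: 0.0
```

```bash
python3 - <<'E'
from h import *
c=cam('wrist');print(spotter.landmark_of('white_disc_mid','wrist')[:2]);s=cam('scene')
x,y=np.clip(proj(s,[.611,-.096,.01]).astype(int)-60,0,400)
B=cv2.resize(s['pixels'][y:y+120,x:x+120],(360,360),interpolation=2)
O=np.hstack([cv2.resize(c['pixels'],(440,360)),B]);cv2.imwrite('pics/fin.png',O[:,:,::-1])
E
```

```text
[{'uv': [340.5, 154.6], 'conf': 0.77}]
```

View pics/fin.png

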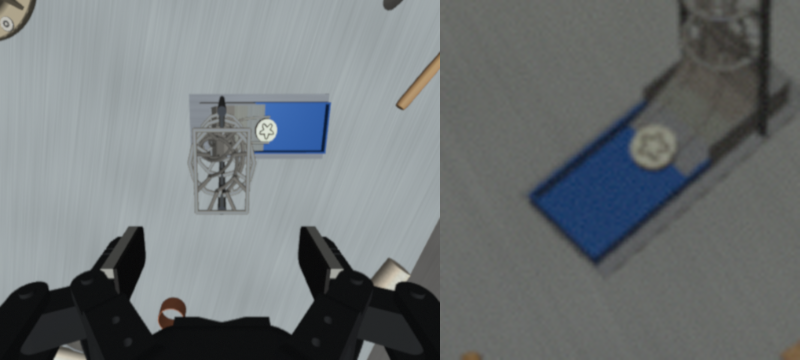

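The white face is up at the ramp's end of the tray, wrist about (340,155). I'll check whether it is still sliding, and how far out and how tilted it lies.

Emit:
{"name": "jog_arm", "arguments": {
  "increments": [
    [[0,0,0,0,0,0,0],[0,0,0,0,0,0,0],[0,0,0,0,0,0,0],[0,0,0,0,0,0,0],[0,0,0,0,0,0,0],[0,0,0,0,0,0,0],[0,0,0,0,0,0,0],[0,0,0,0,0,0,0],[0,0,0,0,0,0,0],[0,0,0,0,0,0,0]]
  ]
}}

```text
clock: 15.25
tcp_pos: [0.4822, -0.1346, 0.3984]
orientation: [0.0, 0.61, 0.793, -0.0]
wrist_force: [0.1, 0.9, -0.3]
finger_gap: 0.0858
grip_force: 0.0
```

```bash
cat > g.py <<'E'
from h import *
from scipy.optimize import minimize
np.set_printoptions(precision=4,suppress=True)
O=np.array([.483,-.133,.29]);a=np.radians(14.75);X=np.array([np.cos(a),np.sin(a),0]);Y=np.array([-X[1],X[0],0])
D=[]
for n in('wrist','scene','side'):
    c=cam(n);near=proj(c,O+.09*X+[0,0,-.275])
    L=[l for l in spotter.cut_out('white_disc_mid',n) if np.hypot(*(l['uv']-near))<45]
    print(n,near,[(l['conf'],l['uv']) for l in L])
    if L: D.append((c,L[0]['region'].astype(np.float32),ray(c,L[0]['uv'])))
print('tri',[ ((p-O)@X,(p-O)@Y,p[2],e) for p,e in [tri([d[2] for d in D])]] if len(D)>1 else '')
def mask(c,p):
    m=R.from_matrix(np.c_[X,Y,[0,0,1]])*R.from_euler('y',p[3]); t=np.linspace(0,2*np.pi,40)
    P=[proj(c,O+p[0]*X+p[1]*Y+[0,0,p[2]-.29]+m.apply([.022*np.cos(q),.022*np.sin(q),e]))*8+3.5 for q in t for e in(-.005,.005)]
    z=np.zeros((3360,4480),np.uint8);cv2.fillConvexPoly(z,cv2.convexHull(np.array(P,np.float32)).astype(int),1)
    return cv2.resize(z.astype(np.float32),(560,420),interpolation=cv2.INTER_AREA)
f=lambda p:sum(np.abs(mask(c,p)-m).sum()/m.sum() for c,m,_ in D)
for t0 in(0,.3):
    p=np.array([.09,0,.012,t0]);r=minimize(f,p,method='Nelder-Mead',options=dict(maxiter=150,initial_simplex=np.vstack([p]+[p+np.eye(4)[i]*[.015,.015,.01,.2][i] for i in range(4)])))
    print(r.x,np.degrees(r.x[3]),r.fun)
E
python3 g.py
```

```text
wrist [340.146  147.5377] [(0.96, [337.3, 154.0])]
scene [247.6234 200.7478] [(0.55, [245.9, 200.2])]
side [313.5318 225.7388] []
tri [(np.float64(0.08787098085652517), np.float64(-0.011588216428309003), np.float64(0.0018132545343601159), [np.float64(0.000734984702897603), np.float64(0.0007349847028975556)])]
[ 0.0872 -0.0076  0.0066  0.2885] 16.529361942288656 0.2694195508956909
[ 0.087  -0.0074  0.0073  0.3957] 22.671191460848135 0.26597511768341064
```

The disc has stopped at x ≈ 0.087 beside the ramp's end, and its tilt is unclear. I'll look at it from farther out and lower.

Emit:
{"name": "jog_arm", "arguments": {
  "increments": [
    [[0,0.1,0,0,0,0,0],[0,0.18,0,0,0,0,0],[0,0.18,0,0,0,0,0],[0,0.13,0.13,0,0,0,0],[0,0.13,0.13,0,0,0,0],[0,0.13,0.13,0,0,0,0],[0,0.13,0.13,0,0,0,0],[0,0,0.18,0,0,0,0],[0,0,0.18,0,0,0,0],[0,0,0.1,0,0,0,0],[0,0,0,0,0,0,0],[0,0,0,0,0,0,0],[0,0,0,0,0,0,0]]
  ]
}}

```text
clock: 16.85
tcp_pos: [0.7205, -0.0722, 0.1562]
orientation: [0.002, 0.61, 0.792, 0.001]
wrist_force: [0.2, 1.2, 1.0]
finger_gap: 0.0849
grip_force: 0.0
```

```bash
cat > k.py <<'E'
from h import *
from scipy.optimize import least_squares
np.set_printoptions(precision=4,suppress=True)
O=np.array([.483,-.133,.29]);a=np.radians(14.75);X=np.array([np.cos(a),np.sin(a),0]);Y=np.array([-X[1],X[0],0])
c=cam('wrist');save(c,'w5.png');print(env.get_state()['tcp_pos'])
near=proj(c,O+.09*X+[0,0,-.275]);im=c['pixels'];h=cv2.cvtColor(im,cv2.COLOR_RGB2HSV)
q=[(l['conf'],l['uv']) for l in spotter.landmark_of('white_disc_mid','wrist')];print(near,q)
x,y=np.clip(near.astype(int)-[75,75],0,[410,270])
cv2.imwrite('pics/w5c.png',cv2.resize(im[y:y+150,x:x+150],(600,600),interpolation=cv2.INTER_CUBIC)[:,:,::-1]);print('crop origin',x,y)
np.save('w5.npy',im)
E
python3 k.py
```

```text
[ 0.7206 -0.0722  0.1565]
[102.6595 186.0292] [(0.96, [102.6, 194.2])]
crop origin 27 111
```

View pics/w5c.png

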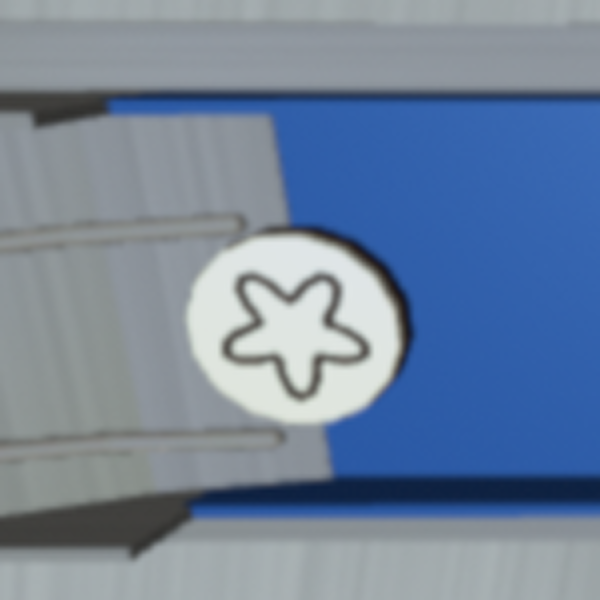

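The disc lies white side up, resting partly on the ramp lip (centre about crop (300,325), i.e. image (102,192)). Next I'll fit its tilt from the icing outline.

```bash
cat > m.py <<'E'
from h import *
from scipy.optimize import least_squares
np.set_printoptions(precision=4,suppress=True)
O=np.array([.483,-.133,.29]);a=np.radians(14.75);X=np.array([np.cos(a),np.sin(a),0]);Y=np.array([-X[1],X[0],0]);B=np.c_[X,Y,[0,0,1]]
c=cam('wrist');im=c['pixels'];h=cv2.cvtColor(im,cv2.COLOR_RGB2HSV)
print(spotter.landmark_of('white_disc_mid','wrist')[0])
p=np.array(spotter.landmark_of('white_disc_mid','wrist')[0]['uv'])
m=((im.min(2)>195)).astype(np.uint8);yy,xx=np.mgrid[:420,:560];m[np.hypot(xx-p[0],yy-p[1])>34]=0
m=cv2.morphologyEx(m,cv2.MORPH_CLOSE,np.ones((5,5)))
C=max(cv2.findContours(m,0,1)[0],key=cv2.contourArea);H=cv2.convexHull(C)
E=cv2.fitEllipse(H);print('ellipse',E,m.sum())
pts=cv2.ellipse2Poly((0,0),(1000,1000),0,0,360,10)
t=np.linspace(0,2*np.pi,36,endpoint=False);g=np.radians(E[2]);ea,eb=E[1][0]/2+.4,E[1][1]/2+.4
el=np.c_[E[0][0]+ea*np.cos(t)*np.cos(g)-eb*np.sin(t)*np.sin(g),E[0][1]+ea*np.cos(t)*np.sin(g)+eb*np.sin(t)*np.cos(g)]
def res(q,r):
    n=R.from_euler('xy',q[3:5]).apply([0,0,1]);n=B@n;o=O+B@q[:3];out=[]
    for uv in el:
        s,d=ray(c,uv);x=s+d*((o-s)@n)/(d@n);out.append(np.linalg.norm(x-o)-r)
    return out
for r in(.021,.0215,.022):
  for ty in(0.05,.4):
    s=least_squares(res,[.087,-.008,-.275,0,ty],args=(r,));print(r,s.x[:3],np.degrees(s.x[3:]),np.sqrt(np.mean(s.fun**2)))
E
python3 m.py
```

```text
{'uv': [101.5, 196.1], 'conf': 0.83}
ellipse ((99.51810455322266, 192.8997344970703), (44.68365478515625, 52.71437072753906), 111.32864379882812) 1857
0.021 [ 0.0876 -0.0062 -0.2732] [-0.3095  8.0965] 6.406773799912626e-07
0.021 [ 0.0876 -0.0062 -0.2732] [-0.3094  8.0965] 6.406768764013643e-07
0.0215 [ 0.0839 -0.0081 -0.2799] [-0.3095  8.0965] 6.559312696836494e-07
0.0215 [ 0.0839 -0.0081 -0.2799] [-0.3094  8.0965] 6.559310877417164e-07
0.022 [ 0.0802 -0.01   -0.2866] [-0.3094  8.0965] 6.711853558400381e-07
0.022 [ 0.0802 -0.01   -0.2866] [-0.3094  8.0965] 6.711852990851529e-07
```

Emit:
{"name": "jog_arm", "arguments": {
  "increments": [
    [[0,0,0.15,0,0,0,0],[0,0,0.13,0,0,0,0],[0,0,0,0,0,0,0],[0,0,0,0,0,0,0],[0,0,0,0,0,0,0]]
  ]
}}

```text
clock: 17.6
tcp_pos: [0.7205, -0.0721, 0.0859]
orientation: [0.002, 0.61, 0.793, 0.001]
wrist_force: [0.3, 0.5, 0.4]
finger_gap: 0.0855
grip_force: 0.0
```

```bash
python3 m.py
```

```text
{'uv': [50.2, 222.1], 'conf': 0.59}
ellipse ((47.46697235107422, 222.21624755859375), (57.73341751098633, 65.44229888916016), 109.50479125976562) 2886
0.021 [ 0.0834 -0.0093 -0.2807] [-8.765   4.9715] 7.451821108208227e-07
0.021 [ 0.0834 -0.0093 -0.2807] [-8.765   4.9715] 7.451744935519643e-07
0.0215 [ 0.0795 -0.0113 -0.286 ] [-8.765   4.9715] 7.629206149961066e-07
0.0215 [ 0.0795 -0.0113 -0.286 ] [-8.765   4.9715] 7.629167434035973e-07
0.022 [ 0.0757 -0.0133 -0.2912] [-8.765   4.9715] 7.806610335725647e-07
0.022 [ 0.0757 -0.0133 -0.2912] [-8.765   4.9715] 7.806589932614131e-07
```

```bash
sed -i 's/>34\]/>42]/' m.py; python3 m.py | grep -v 'r 0.4'
```

```text
{'uv': [50.7, 222.2], 'conf': 0.6}
ellipse ((45.148128509521484, 221.5527801513672), (56.957584381103516, 71.19732666015625), 108.45319366455078) 3149
0.021 [ 0.0881 -0.0059 -0.2727] [-0.4641  7.9233] 1.4312825151678613e-06
0.021 [ 0.0881 -0.0059 -0.2727] [-0.4641  7.9233] 1.4312826805190912e-06
0.0215 [ 0.0844 -0.0078 -0.2778] [-0.4641  7.9233] 1.4653605842159777e-06
0.0215 [ 0.0844 -0.0078 -0.2778] [-0.4641  7.9233] 1.4653612054901136e-06
0.022 [ 0.0807 -0.0097 -0.2828] [-0.4641  7.9233] 1.4994387074986262e-06
0.022 [ 0.0807 -0.0097 -0.2828] [-0.4641  7.9233] 1.4994401990040213e-06
```

Two independent views agree: tilt about 8°, x ≈ 0.085, centre below -0.27 and at rest. Handing in.

```bash
python3 -c "
from workcell import ticket
print(ticket.hand_in())"
```

```text
the job is handed in; nothing more can be done
None
```

I handed the job in (the hand-in returned no verdict): the white-iced disc went through the guide and lies at rest in the blue tray, white face up, tilted about 8° against the ramp lip; I did not re-check the pink and green discs after lifting it.

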